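Carry a freshly lacquered headdress ball to the drying bar

ROBOT

A 6-joint arm with a two-finger parallel gripper is mounted at the origin on the work surface. World frame = base frame: x ahead of the robot, y to its left, z up, the work surface at z = 0. Lengths are in mm, angles in rad, forces in N, time in s.
With the tool pointing down it reaches from about 350 to 775 mm from the base axis. Payload 7.3 kg.
Tool frame: the origin (TCP) lies on the centre line of the jaws, within the pads' length; the fingertips stand 14 mm ahead of it and the grasp point (between the pads) lies 5 mm behind it; z points along the fingers, y is the line along which they close (so a half turn about z gives the same grasp; the last joint's range is limited). The gripper opens to 92 mm and grips with 3 to 60 N. Pads are 19 mm wide; open, the fingers measure 130 mm over their backs; the gripper's body (75 mm by 190 mm) begins 47 mm behind the grasp point.
Start: joints at [-1.49, 0.342, 1.524, -0, 1.275, -0.146], TCP at [118.073, -511.568, 240.741] pointing down, gripper open.
Joint ranges: [-2.53, 2.53], [-0.77, 2.02], [0.04, 2.7], [-1, 4.14], [0.28, 2.66], [-3.11, 3.11]. Speed limits (rad/s): [2.57, 2.57, 3.14, 3.14, 3.14, 3.14].

INTERFACE

Orientations are given as [roll, pitch, yaw] about the fixed x, y, z axes, in that order (R = Rz(yaw) Ry(pitch) Rx(roll)).
In Python, from plant import get_obs, capture, bot, spot_in, trace, pinpoint gives the robot as it stands.
- The arm moves only by the tool play_rows, never from a script. Its argument "rows" is a list of rows, each a list of 2 entries, a list of its own where there are three numbers: the shift along the world's x, y, z in units of 3 cm (1.0 is 3 cm), then the turn, a rotation vector about the world's x, y, z in units of 8 degrees (1.0 is 8 degrees). A call has 1 to 12 rows; each row shifts and turns the commanded pose from where the row before left it; what a row does not reach is not made up. A row lasts 1/8 s, in which the tool goes at most 62.5 mm and 10.7 degrees, less where a joint would pass 70% of its speed; a pose out of reach is approached as far as the arm can. A call with a number of a shift or a turn outside -1 to 1 is refused whole. A call with a gripper value outside its range is refused whole. "hand" is the opening, from -1 (shut) to 1 (fully open), set as the call begins (left out, the last holds). The fingers move at their own pace and stop on an object; the grip force is fixed at half the most. Time passes only in rows, so rows that do not move let the fingers close. It gives the time, the measured TCP pose, the force, the opening and the grip force at its end, in the units of the state.
- get_obs(): the state, without advancing time (a new reading comes with each control period).
- capture(name): name is "scene" or "side" or "wrist"; returns a dict with "frame" (480x640x3 uint8, red, green, blue), "fov_y" (degrees; the focal length in pixels is half the picture's height over the tangent of half this angle, whatever the lens; pixels are square), "cx", "cy" (the principal point, pixels), "rvec" (rotation vector, rad) and "tvec" (3), from world to camera coordinates, as OpenCV has them; the wrist camera has in their place "hand_eye" (4x4, takes a point from camera to tool coordinates, whose origin is the TCP and whose axes are the flange's). Camera axes: x right, y down, z forward; pixel columns grow to the right and rows downward; lengths in mm; the calibration is good to about 2 mm. A picture is of the moment at which its call begins: read the wrist's pose just before it. There is no depth.
- bot.close_job(): hands the job in; it is judged then, once.
Trained networks look in the newest picture that a camera, given by its name, has taken for a name from the list of things; names that differ only in an ending like _2 or _b are one class to them, and where a whole thing is asked for, a point or a joint stands for the part that bears it (a point fixed in the world has none). Each returns a list of dicts, best first, with "p" (0 to 1); they miss things now and then, are a little off and sometimes report something else, mostly with a low value. They report only what shows in the picture. A call takes as long as a camera call. They do not tell look-alikes from the thing itself.
- spot_in(query, camera): "at" ([row, column] in pixels, amid what is visible of it).
- trace(query, camera): "mask" (480x640 bool, what is visible of it) and "at" ([row, column] in pixels, amid what is visible of it).
- pinpoint(query, camera): "at" ([row, column] in pixels: a listed point, or the origin of a listed thing).
The state is a dict: "time": time; "joint_positions": joint angles; "dq": joint speeds; "tau": joint torques, N m; "tool_pos": TCP position; "tcp_rot": TCP orientation; "contact_force": force on the tool from outside, world axes, zero at the start; "moment": the same for the moment, N m; "grip_width": finger opening in mm; "finger_force": force on a finger pad.
Only numpy, scipy, OpenCV 4.12 (cv2) and the standard library are available. Lean on these libraries where they do the work, as an engineer would, in place of code of your own. Each camera call takes 0.05 s, during which the arm holds its last target. There are 200 camera calls.

TASK

The gold headdress ball lying between the two guide wires of the wooden carrier is freshly lacquered and rolls at the least tilt. Lift the carrier by its springy blue grip, bring the ball to the green middle mark by tilting and keep it there, in the air, for a good five seconds, then set the carrier down gently on the drying station, square within the yellow outline, with the ball still resting at the middle in front of the drying bar, and let go. The ball must never touch the red end pads or the gripper or jump out of its lane, and the other things on the bench stay where they are.

Things in the scene. Friction and masses are not known exactly. Their poses are not given: they have to be found in the camera images.
- carrier: Loose wooden carrier, board 200 (x) x 350 (y) x 12 mm, 0.59 kg (varies). Origin: centre of the underside; z up, y along the ball's lane. The lane's centre line is at x = +60 mm; steel guide wires, 6 mm thick, run beside it at x = +23 and +97 mm, axes 27 mm above the underside. A green mark 50 mm long shows the middle, y = 0. Trough at x = -100 to -43 mm, walls up to 32 mm.
- grip (a point): Where to hold the carrier: in its upright blue grip block, 26 (x) x 24 (y) mm, from 18 to 107 mm above the carrier's underside. This point is on the block's axis, at x = -15, y = 0, z = 80 mm of the carrier at rest; it moves with the block. Take it from above, fingers closing along the carrier's y.
- handle (a joint): Soft rubber mount of the blue grip on the carrier: turn of the grip about the carrier's x axis (25 mm above its underside), rad, 0 at rest, stops at 0.2 either way. Spring of about 2.4 N m/rad, well damped: the lifted carrier sags towards the ball's side, about 0.5 rad per m of the ball's distance from the middle (more with a heavier ball).
- middle (a point): The place of the ball's centre when it lies in its lane exactly on the middle mark: x = +60, y = 0, z = 52 mm of the carrier. Axes as the carrier's.
- pads: The two red end pads, fixed on the carrier (same origin and axes): blocks 60 mm wide, up to 87 mm high, inner faces at y = -160 and +160 mm; the ball touches one when its centre is 120 mm from the middle.
- ball: Solid gold-coloured ball, 80 mm diameter, about 120 g (varies). Origin: its centre; its axes turn as it rolls. 2 mm free of each guide wire. Starts at rest 50 to 85 mm from the middle on the carrier's +y side. Beyond its rolling resistance (a slope of about 0.012 rad) a slope along y accelerates it 7 m/s2 per rad downhill; accelerating the carrier along y drives it back by 0.7 of that.
- station: Fixed drying station: flat level grey platform 230 (x) x 380 (y) mm, top 40 mm above the bench, with a yellow outline 216 x 366 mm. Origin: centre of its underside, z up. The carrier belongs on it origin over origin, x and y directions the same. At its +x side (inner face x = +134 mm) stands the drying bar, 100 mm long in the middle, top 70 mm above the bench.
- glitter_jar: Green jar, 60 mm diameter, 85 mm high, origin under its centre. Leave alone.
- glue_bottle: White bottle with orange cap, 52 mm diameter, 140 mm high, origin under its centre. Leave alone.
- blue_spool: Blue ribbon spool, 60 mm diameter, 50 mm high, origin under its centre. Leave alone.
- red_spool: Red ribbon spool, 60 mm diameter, 50 mm high, origin under its centre. Leave alone.
- brush_cup: White cup, 76 mm diameter, 90 mm high, origin under its centre. Leave alone.
Mind the look-alikes: they are no part of the job. Several things have the shape of the ball; the one meant has the colours described above.

How it is judged:
By the outcome, as a careful person would: the job done as asked, in the order asked, and still so for the second after the job is handed in, with the robot touching nothing.
It also fails if it takes over 64 s, if anything falls off the work surface, if the arm or the gripper's body presses on something with over 40 N, if the wrist force passes 120 N, or if a joint passes its speed limit or range.

## Working session

There is one attempt and no reset: what is moved stays moved. The work goes in short steps, Python scripts to look and compute and a tool call to move; the robot and the scene stay as the last step left them, time stands still between calls to the robot, and variables do not carry over. Pictures are saved under pics/ and viewed, at most 13 in all, crops included, and the job is handed in when it is done.

Besides the shell and the picture viewer there is one more tool, called after "Emit:" by a JSON object that holds its "api" and its "payload", one argument or row to a line. play_rows: Moves the arm, as the interface text tells. Shifts and turns lie within -1 to 1; 1 stands for 3 cm of shift or 8 degrees of turn. Its arguments: {"type":"object","properties":{"rows":{"type":"array"},"hand":{"type":"number"}},"required":["rows"]}

```bash
ls; mkdir -p pics; python3 - <<'E'
from plant import *
import cv2
o=get_obs();print({k:o[k] for k in('time','tool_pos','tcp_rot','grip_width')})
for n in('scene','side'):
    c=capture(n);cv2.imwrite(f'pics/{n}0.png',c['frame'][...,::-1]);print(n,c['fov_y'],c['cx'],c['cy'],c['rvec'],c['tvec'])
    for q in('carrier','grip','middle','ball','station','pads'):
        for f in(pinpoint,):
            print(n,q,[(r['at'],round(r['p'],2)) for r in f(q,n)])
E
```

```text
pics
{'time': 0.0, 'tool_pos': array([ 118.01867195, -511.16332148,  240.05003293]), 'tcp_rot': array([-3.14007393e+00, -2.24192895e-04,  2.26739125e-01]), 'grip_width': 91.79790256481175}
scene 51.220425553785034 318.7645329917521 236.17867999665796 [ 0.91229195  2.65371592 -0.90056431] [ 470.42416893 -235.38880924 1571.41739178]
scene carrier [([191.2, 302.5], 0.66), ([167.5, 310.2], 0.64)]
scene grip [([170.6, 308.1], 0.57)]
scene middle [([183.2, 288.0], 0.91)]
scene ball [([202.4, 304.6], 0.83), ([261.0, 297.0], 0.75), ([284.4, 254.9], 0.68)]
scene station [([295.3, 415.6], 0.94)]
scene pads [([189.9, 302.6], 0.18)]
side 46.42832393393574 331.3130487750695 231.336093992998 [ 0.29434074 -2.67184883  1.45972296] [ 558.36873806  134.72380419 1794.82478676]
side carrier [([220.9, 370.7], 0.68)]
side grip [([200.7, 381.0], 0.6)]
side middle [([204.1, 352.3], 0.66)]
side ball [([235.0, 303.8], 0.87), ([217.7, 350.9], 0.68), ([231.1, 272.2], 0.61)]
side station [([300.0, 349.4], 0.69)]
side pads [([181.5, 400.9], 0.72), ([261.1, 272.3], 0.28)]
```

View pics/scene0.png

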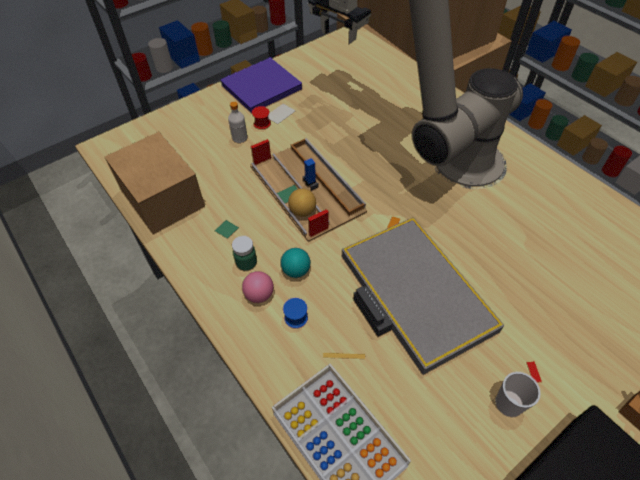

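View pics/side0.png

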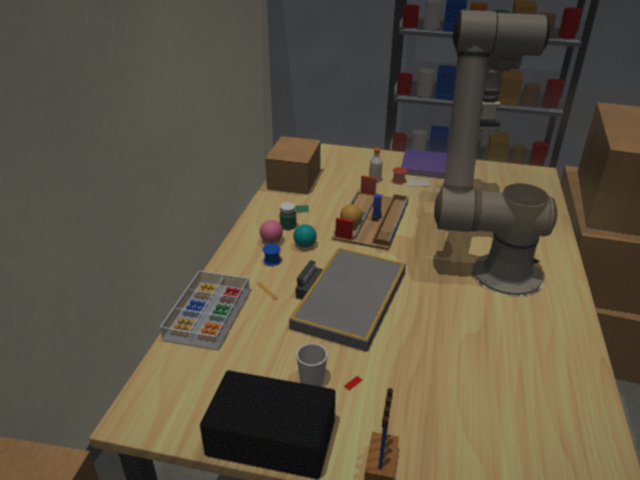

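Scene picture: gold ball on the carrier at about (row 202, col 304), blue grip at (172, 310), station at (295, 416). Look-alikes: teal ball (262, 296) and pink ball (288, 258), both on the bench. I'll choose the gold ball, between the wires. The side picture agrees: gold (214, 351), teal (235, 304), pink (231, 271).

```bash
cat > h.py <<'E'
import numpy as np, cv2
from scipy.spatial.transform import Rotation as R
from scipy.optimize import minimize
from plant import *
def cam(n):
    o=get_obs() if n=='wrist' else None
    c=capture(n); f=240/np.tan(np.radians(c['fov_y'])/2)
    K=np.array([[f,0,c['cx']],[0,f,c['cy']],[0,0,1]])
    if n=='wrist':
        T=np.eye(4);T[:3,:3]=R.from_euler('xyz',o['tcp_rot']).as_matrix();T[:3,3]=o['tool_pos']
        W=np.linalg.inv(T@np.asarray(c['hand_eye']));Rm,t=W[:3,:3],W[:3,3]
    else: Rm=R.from_rotvec(np.ravel(c['rvec'])).as_matrix();t=np.ravel(c['tvec'])
    return dict(K=K,R=Rm,t=t,im=c['frame'],n=n)
def proj(C,P):
    p=(np.asarray(P)@C['R'].T+C['t'])@C['K'].T
    return p[:,:2]/p[:,2:]          # col,row
def onplane(C,rc,z):
    d=C['R'].T@np.linalg.inv(C['K'])@[rc[1],rc[0],1];o=-C['R'].T@C['t']
    return o+d*(z-o[2])/d[2]
def tri(Cs,rcs):
    A=[];b=[]
    for C,rc in zip(Cs,rcs):
        d=C['R'].T@np.linalg.inv(C['K'])@[rc[1],rc[0],1];d/=np.linalg.norm(d);o=-C['R'].T@C['t']
        M=np.eye(3)-np.outer(d,d);A.append(M);b.append(M@o)
    return np.linalg.solve(sum(A),sum(b))
def box(x0,x1,y0,y1,z0,z1): return np.array([[x,y,z] for x in(x0,x1) for y in(y0,y1) for z in(z0,z1)],float)
def pl(P,q,z=0):
    c,s=np.cos(q[2]),np.sin(q[2]);return P@np.array([[c,s,0],[-s,c,0],[0,0,1]])+[q[0],q[1],z]
CAR=[box(-100,100,-175,175,0,12),box(-100,-43,-175,175,0,32),box(-28,-2,-12,12,18,107),box(30,90,160,175,0,87),box(30,90,-175,-160,0,87)]
STA=[box(-115,115,-190,190,0,40),box(134,160,-50,50,0,70)]
def sil(C,boxes,q,z=0,S=4):
    m=np.zeros((480*S,640*S),np.uint8)
    for b in boxes: cv2.fillConvexPoly(m,cv2.convexHull((proj(C,pl(b,q,z))*S).astype(np.int32)),1)
    return m
E
python3 - <<'E'
from h import *
Cs=[cam('scene'),cam('side')]
g=[];b=[]
for C in Cs:
    g.append(pinpoint('grip',C['n'])[0]['at'])
print('grip',tri(Cs,g))
bp=[[202.4,304.6],[217.7,350.9]]
print('balls',tri(Cs,bp),tri(Cs,[[261,297],[235,303.8]]),tri(Cs,[[284.4,254.9],[231.1,272.2]]))
for n in('glitter_jar','glue_bottle','blue_spool','red_spool','brush_cup'):
    r=[pinpoint(n,C['n']) for C in Cs]
    print(n,[onplane(C,x[0]['at'],0)[:2].round() for C,x in zip(Cs,r) if x])
gr=tri(Cs,g)
ms={}
for name,boxes,q0 in(('carrier',CAR,[gr[0]+15,gr[1],0]),('station',STA,None)):
    M=[]
    for C in Cs:
        t=trace(name,C['n']);print(name,C['n'],[(x['at'],x['p'],x['mask'].sum()) for x in t][:3]);M.append(cv2.resize(t[0]['mask'].astype(np.uint8),(2560,1920),interpolation=0))
        cv2.imwrite(f"pics/m_{name}_{C['n']}.png",t[0]['mask']*255)
    if q0 is None: q0=[*onplane(Cs[0],[295,415],20)[:2],0.]
    def cost(q,ix=(0,1)):
        s=0
        for i in ix:
            a=sil(Cs[i],boxes,q);s+=1-(a&M[i]).sum()/(a|M[i]).sum()
        return s
    for ix in((0,1),(0,),(1,)):
        best=min((minimize(cost,[q0[0],q0[1],y],args=(ix,),method='Nelder-Mead',options=dict(initial_simplex=np.array([[q0[0],q0[1],y]]*4)+np.vstack([np.zeros(3),np.diag([15,15,.15])]),xatol=.1,fatol=1e-4)) for y in(-.5,0,.5)),key=lambda r:r.fun)
        print(name,ix,best.x.round(3),best.fun)
E
```

```text
grip [ 450.43856221 -225.62830897   68.41958734]
balls [ 530.83994982 -147.35373635   45.92235143] [6.65243363e+02 1.32736439e-01 4.51589124e+01] [784.15527576 -19.54560063  28.56028992]
glitter_jar [array([ 760., -110.]), array([ 753., -115.])]
glue_bottle [array([ 504., -552.]), array([ 500., -526.])]
blue_spool [array([749., 117.]), array([757., 121.])]
red_spool [array([ 409., -570.]), array([ 400., -557.])]
brush_cup [array([508., 570.]), array([503., 570.])]
carrier scene [([184.6, 304.4], 0.89, np.int64(5894)), ([171.6, 306.3], 0.51, np.int64(266))]
carrier side [([220.6, 371.3], 0.77, np.int64(3101))]
carrier (0, 1) [ 4.68174e+02 -2.22048e+02 -1.06000e-01] 0.2879308140190717
carrier (0,) [ 4.71257e+02 -2.21474e+02 -1.01000e-01] 0.13928839019754757
carrier (1,) [ 4.63633e+02 -2.20688e+02 -9.80000e-02] 0.11269293626293808
station scene [([299.8, 416.1], 0.74, np.int64(13855))]
station side [([295.0, 347.3], 0.78, np.int64(7877))]
station (0, 1) [ 4.62497e+02  2.42518e+02 -1.64000e-01] 0.10351433010726407
station (0,) [ 4.65676e+02  2.42231e+02 -1.72000e-01] 0.03508233519807802
station (1,) [ 4.58779e+02  2.40211e+02 -1.56000e-01] 0.04835988326138507[ WARN:0@8.076] global loadsave.cpp:1063 imwrite_ Unsupported depth image for selected encoder is fallbacked to CV_8U.
```

Emit:
{"api": "play_rows", "payload": {
  "rows": [
    [[0.95,0.95,0.4],[0,0,-0.24]],
    [[0.95,0.95,0.4],[0,0,-0.24]],
    [[0.95,0.95,0.4],[0,0,-0.24]],
    [[0.95,0.95,0.4],[0,0,-0.24]],
    [[0.95,0.95,0.4],[0,0,-0.24]],
    [[0.95,0.95,0.4],[0,0,-0.24]],
    [[0.95,0.95,0.4],[0,0,-0.24]],
    [[0.95,0.95,0.4],[0,0,-0.24]],
    [[0.95,0.95,0.4],[0,0,-0.24]],
    [[0.95,0.95,0.4],[0,0,-0.24]],
    [[0,0,0],[0,0,0]],
    [[0,0,0],[0,0,0]]
  ]
}}

```text
time: 3.1
tool_pos: [402.7, -226.8, 360.4]
tcp_rot: [3.141, 0.001, -0.108]
contact_force: [0.2, 0.5, 0.4]
grip_width: 91.7
finger_force: 0.0
```

```bash
python3 - <<'E'
from h import *
print(get_obs()['tool_pos'],get_obs()['tcp_rot'],get_obs()['time'],get_obs()['contact_force'])
C=cam('wrist');im=C['im'][...,::-1].copy();print(C['K'],-C['R'].T@C['t'],C['R'])
for q in('grip','middle','ball','carrier'): print(q,[(r['at'],round(r['p'],2)) for r in pinpoint(q,'wrist')])
cv2.imwrite('pics/w0raw.png',im)
q=[467,-221.5,-.1]
for b in CAR: cv2.polylines(im,[cv2.convexHull(proj(C,pl(b,q)).astype(np.int32))],True,(255,0,255),1)
cv2.imwrite('pics/w0.png',im)
E
```

```text
[ 402.68061724 -226.75112448  360.41484024] [ 3.14136453e+00  7.61096920e-04 -1.07630112e-01] 3.1 [0.23855766 0.52671645 0.36134138]
[[343.19129994   0.         323.17699004]
 [  0.         343.19129994 239.92784933]
 [  0.           0.           1.        ]] [ 483.03211683 -234.38668537  503.94784566] [[-1.06870340e-01 -9.94272838e-01  5.04165420e-04]
 [-9.50021081e-01  1.02263465e-01  2.94961233e-01]
 [-2.93323500e-01  3.10436395e-02 -9.55509088e-01]]
grip [([157.2, 312.8], 0.72)]
middle [([94.8, 313.4], 0.85)]
ball [([94.1, 249.4], 0.74)]
carrier [([143.4, 312.8], 0.79)]
```

View pics/w0.png

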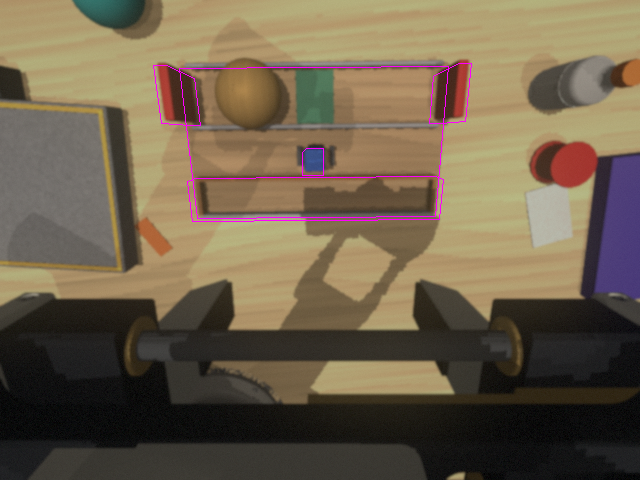

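Wrist picture: gold ball at (93, 249) in the lane, green mark at (97, 315), blue grip (160, 313), with the model overlay lying close to the carrier. I'll refine the fit and crop the ball.

```bash
cat >> h.py <<'E'
def fit(C,boxes,q0,name,z=0,extra=None):
    M=cv2.resize(max(trace(name,C['n']),key=lambda x:x['mask'].sum())['mask'].astype(np.uint8),(2560,1920),interpolation=0)
    def cost(q):
        a=sil(C,boxes,q,z); b=M
        if extra is not None: a=a|extra;b=M|extra
        return 1-(a&b).sum()/(a|b).sum()
    r=minimize(cost,q0,method='Nelder-Mead',options=dict(initial_simplex=np.array([q0]*4)+np.vstack([np.zeros(3),np.diag([6,6,.04])]),xatol=.05,fatol=1e-5))
    return r.x,r.fun
def ballpos(C,zc):
    hsv=cv2.cvtColor(C['im'],cv2.COLOR_RGB2HSV)
    t=trace('ball',C['n'])
    out=[]
    for x in t:
        m=x['mask'];col=np.median(C['im'][m],0)
        (cx,cy),r=cv2.minEnclosingCircle(np.argwhere(m)[:,::-1].astype(np.float32))
        out.append((onplane(C,x['at'],zc).round(1),onplane(C,(cy,cx),zc).round(1),round(r,1),col,round(x['p'],2)))
    return out
E
python3 - <<'E'
from h import *
C=cam('wrist')
for b in ballpos(C,52): print(b)
bm=[x['mask'] for x in trace('ball','wrist')][0]
ex=cv2.resize(bm.astype(np.uint8),(2560,1920),interpolation=0)
q,f=fit(C,CAR,[467,-221.5,-.1],'carrier',extra=ex);print(q,f)
for n,P in(('grip',[[-15,0,80]]),('middle',[[60,0,52]])):
    a=pinpoint(n,'wrist')[0]['at'];print(n,pl(np.array(P,float),q),onplane(C,a,P[0][2]))
b=ballpos(C,52)[0][0];c,s=np.cos(q[2]),np.sin(q[2]);d=b[:2]-q[:2];print('ball in carrier',c*d[0]+s*d[1],-s*d[0]+c*d[1])
im=C['im'][...,::-1].copy()
for bx in CAR: cv2.polylines(im,[cv2.convexHull(proj(C,pl(bx,q)).astype(np.int32))],True,(255,0,255),1)
cv2.imwrite('pics/w1.png',cv2.resize(im[40:240,140:480],None,fx=2.3,fy=2.3))
# station in wrist partially visible
E
```

```text
(array([ 538.9, -149.2,   52. ]), array([ 541.3, -149.4,   52. ]), 36.3, array([130., 101.,  59.]), 0.8)
(array([639.3,  -7.8,  52. ]), array([650.9,  -7.6,  52. ]), 36.1, array([46., 82., 73.]), 0.8)
[ 4.72357987e+02 -2.23248439e+02 -9.37368221e-02] 0.03768234270331361
grip [[ 457.42383786 -221.84444503   80.        ]] [ 456.67087662 -219.56121604   80.        ]
middle [[ 532.09458186 -228.86441587   52.        ]] [ 529.93288602 -227.07565459   52.        ]
ball in carrier 59.31898345248259 79.95166720639877
```

View pics/w1.png

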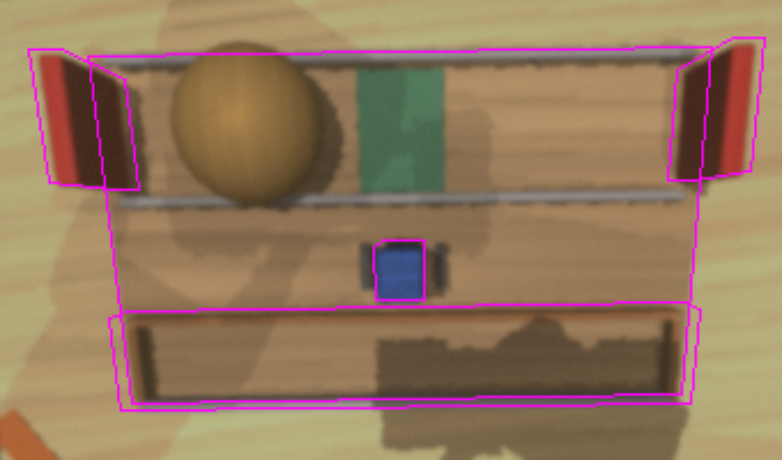

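Crop: the gold ball is in the lane at about 80 mm on +y, green mark in the middle and blue grip below it. This is the right ball. Now moving above the grip.

Emit:
{"api": "play_rows", "payload": {
  "rows": [
    [[0.23,0.03,-0.75],[0,0,0]],
    [[0.23,0.03,-0.75],[0,0,0]],
    [[0.23,0.03,-0.75],[0,0,0]],
    [[0.23,0.03,-0.75],[0,0,0]],
    [[0.23,0.03,-0.75],[0,0,0]],
    [[0.23,0.03,-0.75],[0,0,0]],
    [[0.23,0.03,-0.75],[0,0,0]],
    [[0.2,0.0,-0.75],[0,0,0.05]],
    [[0,0,0],[0,0,0]],
    [[0,0,0],[0,0,0]]
  ]
}}

```text
time: 4.95
tool_pos: [457.6, -220.5, 181.5]
tcp_rot: [3.141, -0.001, -0.101]
contact_force: [0.8, 0.3, -0.6]
grip_width: 92.0
finger_force: 0.0
```

```bash
python3 - <<'E'
from h import *
o=get_obs();print(o['tool_pos'],o['tcp_rot'],o['time'],o['moment'])
C=cam('wrist');im=C['im'];print(-C['R'].T@C['t'])
hsv=cv2.cvtColor(im,cv2.COLOR_RGB2HSV)
def blob(m):
    n,l,s,c=cv2.connectedComponentsWithStats(m.astype(np.uint8));i=1+np.argmax(s[1:,4]);return c[i],s[i],np.argwhere(l==i)
H,S,V=[hsv[...,i].astype(int) for i in range(3)]
c,s,p=blob((abs(H-112)<14)&(S>110));print('blue',c,s,'x,y@107',onplane(C,(c[1],c[0]),107), cv2.minAreaRect(p[:,::-1].astype(np.float32)))
c,s,p=blob((H>60)&(H<90)&(S>60)&(V>30));print('green',c,s,onplane(C,(c[1],c[0]),12),cv2.minAreaRect(p[:,::-1].astype(np.float32)))
for q,z in(('grip',80),('middle',52)): print(q,[(r['at'],round(r['p'],2),onplane(C,r['at'],z)) for r in pinpoint(q,'wrist')])
for b in ballpos(C,52): print(b)
im=im[...,::-1].copy()
for b in CAR: cv2.polylines(im,[cv2.convexHull(proj(C,pl(b,[472,-222,-.097])).astype(np.int32))],True,(255,0,255),1)
cv2.imwrite('pics/w2.png',im)
E
```

```text
[ 457.6048218  -220.50787398  181.52610483] [ 3.14099246e+00 -8.02378468e-04 -1.01331906e-01] 4.95 [ 0.07725276 -0.04455781  0.04074037]
[ 537.79036919 -227.56303716  325.1847906 ]
blue [325.60020768 259.37798546] [310 242  32  34 963] x,y@107 [ 457.2650029 -221.2637455  107.       ] ((325.5, 258.5), (33.0, 31.0), 90.0)
green [324.2289595  141.12830463] [ 297  104   56   76 4123] [ 532.20102853 -228.20519584   12.        ] ((324.5, 141.5), (75.0, 55.0), 90.0)
grip [([247.1, 324.0], 0.77, array([ 457.20519592, -220.25559232,   80.        ]))]
middle [([142.9, 325.1], 0.82, array([ 531.54958342, -228.65707901,   52.        ])), ([145.6, 224.6], 0.35, array([ 537.32807679, -151.69733213,   52.        ]))]
(array([ 539.3, -149.4,   52. ]), array([ 540.9, -148. ,   52. ]), 57.0, array([157., 122.,  72.]), 0.77)
```

View pics/w2.png

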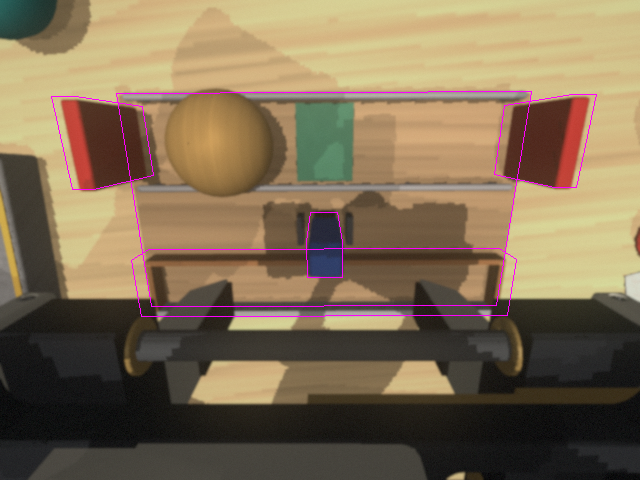

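Emit:
{"api": "play_rows", "payload": {
  "rows": [
    [[-0.01,-0.02,-0.65],[0,0,0.05]],
    [[0,0,-0.75],[0,0,0]],
    [[0,0,-0.75],[0,0,0]],
    [[0,0,-0.7],[0,0,0]],
    [[0,0,-0.45],[0,0,0]],
    [[0,0,-0.25],[0,0,0]],
    [[0,0,0],[0,0,0]]
  ]
}}

```text
time: 6.02
tool_pos: [457.1, -220.9, 74.2]
tcp_rot: [-3.142, 0.0, -0.094]
contact_force: [0.4, -0.0, 0.6]
grip_width: 92.1
finger_force: 0.0
```

Emit:
{"api": "play_rows", "payload": {
  "rows": [
    [[0,0,0],[0,0,0]],
    [[0,0,0],[0,0,0]],
    [[0,0,0],[0,0,0]],
    [[0,0,0],[0,0,0]]
  ],
  "hand": -0.38
}}

```text
time: 6.52
tool_pos: [457.1, -220.9, 74.4]
tcp_rot: [3.141, -0.0, -0.094]
contact_force: [-0.5, 0.9, -0.0]
grip_width: 56.3
finger_force: 0.0
```

```bash
cat > look.py <<'E'
from h import *
import sys
def look(save=None,q=None):
    o=get_obs();C=cam('wrist');im=C['im']
    T=R.from_euler('xyz',o['tcp_rot'])
    hsv=cv2.cvtColor(im,cv2.COLOR_RGB2HSV);H,S,V=[hsv[...,i].astype(int) for i in range(3)]
    g=(H>60)&(H<90)&(S>60)&(V>30); g[300:]=0
    n,l,s,c=cv2.connectedComponentsWithStats(g.astype(np.uint8))
    gi=1+np.argmax(s[1:,4]) if n>1 else None
    t=[x for x in trace('ball','wrist')]
    t=[x for x in t if np.median(im[x['mask']],0)@[1,0,-1]>30]
    print('t',round(o['time'],2),'pos',o['tool_pos'].round(1),'rot',o['tcp_rot'].round(4),'F',o['contact_force'].round(1),'M',o['moment'].round(3),'w',round(o['grip_width'],1),round(o['finger_force'],1))
    if t:
        x=max(t,key=lambda x:x['mask'].sum());mk=x['mask'];(cx,cy),r=cv2.minEnclosingCircle(np.argwhere(mk)[:,::-1].astype(np.float32))
        print('ball px',np.round(x['at'],1),'circ',round(cx,1),round(cy,1),round(r,1))
        # ball/mark in tool frame, planes 28 / 68 mm below grasp point level
        o2=-C['R'].T@C['t']
        D=T.as_matrix()*1.0
        def tf(rc,z):
            d=D.T@(C['R'].T@np.linalg.inv(C['K'])@[rc[1],rc[0],1]);p=D.T@(o2-o['tool_pos'])
            return p+d*(z-p[2])/d[2]
        b=tf((cy,cx),23);b2=tf(x['at'],23)
        print('ball in tool: ',b.round(1),b2.round(1),' => carrier y (neg tool y):',(-b[1]).round(1))
    if gi: print('green px',c[gi].round(1),s[gi].tolist(),'x0,x1 tool y',[(-tf((c[gi][1],k),63)[1]).round(1) for k in(s[gi][0],s[gi][0]+s[gi][2])] if t else '')
    # carrier tilt relative to tool: red pad pixels rows/cols
    red=((H<6)|(H>172))&(S>140);red[300:]=0
    n,l,s,c=cv2.connectedComponentsWithStats(red.astype(np.uint8))
    for i in range(1,n):
        if s[i,4]>150: print('red',s[i].tolist(),c[i].round(1))
    if save: cv2.imwrite(save,im[...,::-1])
    return C
if __name__=='__main__': look(*sys.argv[1:])
E
python3 look.py pics/w3.png
```

```text
t 6.53 pos [ 457.1 -220.9   74.4] rot [ 3.1414e+00 -3.0000e-04 -9.4400e-02] F [-0.5  0.9 -0. ] M [ 0.041 -0.002 -0.002] w 56.3 0.0
ball px [144.2 148.5] circ 145.1 143.2 100.9
ball in tool:  [ 76.6 -84.2  23. ] [ 76.1 -82.6  23. ]  => carrier y (neg tool y): 84.2
green px [325.  142.8] [282, 86, 88, 117, 9775] x0,x1 tool y [np.float64(24.8), np.float64(-26.2)]
red [604, 91, 36, 108, 2225] [626.5 141. ]
red [0, 114, 34, 68, 1213] [ 11.4 148.7]
```

View pics/w3.png

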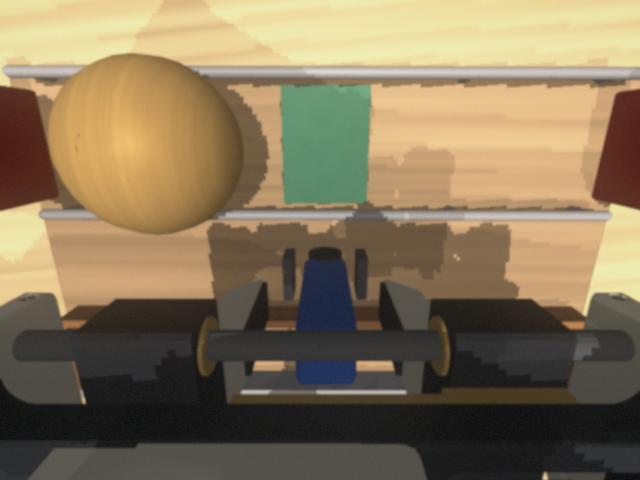

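Wrist picture: the grip sits centred between the fingers (col 327), ball centred about (144, 148), mark at cols 282–370. Closing the fingers.

Emit:
{"api": "play_rows", "payload": {
  "rows": [
    [[0,0,0],[0,0,0]],
    [[0,0,0],[0,0,0]],
    [[0,0,0],[0,0,0]],
    [[0,0,0],[0,0,0]],
    [[0,0,0],[0,0,0]]
  ],
  "hand": -0.42
}}

```text
time: 7.25
tool_pos: [457.1, -220.9, 74.2]
tcp_rot: [3.142, 0.0, -0.094]
contact_force: [-0.3, -1.0, -0.3]
grip_width: 26.8
finger_force: 0.0
```

Emit:
{"api": "play_rows", "payload": {
  "rows": [
    [[0,0,0],[0,0,0]],
    [[0,0,0],[0,0,0]],
    [[0,0,0],[0,0,0]]
  ],
  "hand": -1
}}

```text
time: 7.62
tool_pos: [457.2, -221.2, 74.4]
tcp_rot: [3.141, -0.0, -0.094]
contact_force: [-0.9, -2.8, 0.1]
grip_width: 23.7
finger_force: 30.0
```

```bash
python3 look.py; python3 - <<'E'
from h import *
C=Cs=None
for n in('scene','side'):
    C=cam(n); q=[463,242,-.164]
    x,f=fit(C,STA,q,'station'); print(n,x,f)
    cc=min([ (fit(C,STA,[466,242,-.17],'station')) ],key=lambda r:r[1]);print(cc)
    print(onplane(C,pinpoint('station',n)[0]['at'],0))
E
```

```text
t 7.62 pos [ 457.2 -221.2   74.4] rot [ 3.141e+00 -4.000e-04 -9.440e-02] F [-0.9 -2.8  0.1] M [-0.511  0.2   -0.024] w 23.7 30.0
ball px [144.1 147. ] circ 144.9 141.5 100.6
ball in tool:  [ 77.3 -84.2  23. ] [ 76.2 -83.3  23. ]  => carrier y (neg tool y): 84.2
green px [323.5 142.7] [280, 86, 89, 117, 9763] x0,x1 tool y [np.float64(26.0), np.float64(-25.6)]
red [601, 91, 39, 101, 2374] [625.6 140.8]
red [0, 110, 32, 75, 1100] [ 10.5 148.5]
scene [ 4.66358895e+02  2.43209637e+02 -1.63513520e-01] 0.024733272898434522
(array([ 4.66465054e+02,  2.43425211e+02, -1.64991120e-01]), np.float64(0.02461825570545295))
[478.37014062 244.94362496   0.        ]
side [ 4.58624653e+02  2.40720819e+02 -1.71235026e-01] 0.04093615926511651
(array([ 4.58910563e+02,  2.40770946e+02, -1.70279453e-01]), np.float64(0.03989393939393937))
[460.62572368 240.79787407   0.        ]
```

Emit:
{"api": "play_rows", "payload": {
  "rows": [
    [[0,-0.03,0],[0,0,0]],
    [[-0.01,-0.03,0],[0,0,0]],
    [[0,0,0],[0,0,0]]
  ]
}}

```text
time: 8.5
tool_pos: [457.1, -221.5, 74.4]
tcp_rot: [-3.14, -0.0, -0.095]
contact_force: [2.4, 3.9, 3.0]
grip_width: 23.6
finger_force: 30.0
```

```bash
python3 look.py
```

```text
t 8.5 pos [ 457.1 -221.5   74.4] rot [-3.1397e+00 -3.0000e-04 -9.4700e-02] F [2.4 3.9 3. ] M [ 0.936 -0.383 -0.102] w 23.6 30.0
ball px [145.2 147. ] circ 143.4 143.0 101.0
ball in tool:  [ 76.7 -84.9  23. ] [ 75.7 -83.4  23. ]  => carrier y (neg tool y): 84.9
green px [323.3 142.6] [280, 86, 88, 117, 9760] x0,x1 tool y [np.float64(25.9), np.float64(-25.0)]
red [604, 90, 36, 109, 2378] [625.9 141.7]
red [0, 116, 32, 69, 1108] [ 10.6 148.9]
```

```bash
cat >> look.py <<'E'
def wires(C):
    im=C['im'];hsv=cv2.cvtColor(im,cv2.COLOR_RGB2HSV).astype(int);res=[]
    g=(hsv[...,1]<60)&(hsv[...,2]>90)
    for r0,w in((72,28),(215,14)):
        u,v=[],[]
        for x in range(70,600,2):
            y=np.flatnonzero(g[max(r0-w,0):r0+w,x])
            if 4<=len(y)<=24 and np.ptp(y)<24: u.append(x-323.);v.append(y.mean()+max(r0-w,0))
        u,v=np.array(u),np.array(v);k=np.ones(len(u),bool)
        for _ in range(4):
            p=np.polyfit(u[k],v[k],1);e=abs(v-np.polyval(p,u));k=e<max(1.0,2*np.median(e[k]))
        res.append((p,k.sum()))
    return res
if __name__=='__main__':
    C=cam('wrist');w=wires(C);print('wires',[(np.round(p,5),n) for p,n in w],'slope diff',round(w[0][0][0]-w[1][0][0],5))
E
python3 look.py
```

```text
t 8.6 pos [ 457.1 -221.5   74.3] rot [-3.1397e+00 -2.0000e-04 -9.4700e-02] F [2.8 4.5 4.8] M [ 1.094 -0.436 -0.114] w 23.8 30.0
ball px [144.6 142.3] circ 143.7 142.0 101.0
ball in tool:  [ 77.1 -84.7  23. ] [ 75.9 -85.6  23. ]  => carrier y (neg tool y): 84.7
green px [323.3 142.6] [280, 85, 88, 118, 9766] x0,x1 tool y [np.float64(25.9), np.float64(-25.0)]
red [604, 90, 36, 105, 2358] [626.  141.9]
red [0, 110, 31, 76, 1102] [ 10.4 149.6]
wires [(array([2.580000e-03, 7.177191e+01]), np.int64(185)), (array([1.9600000e-03, 2.1422225e+02]), np.int64(192))] slope diff 0.00062
```

Emit:
{"api": "play_rows", "payload": {
  "rows": [
    [[0,0.01,0],[0.1,-0.01,0]],
    [[0,0,0],[0.1,-0.01,0]],
    [[0,-0.01,0],[0.1,-0.01,0]],
    [[0,-0.01,0],[0,0,0]],
    [[0,0,0],[0,0,0]]
  ]
}}

```text
time: 9.38
tool_pos: [456.9, -223.3, 74.3]
tcp_rot: [-3.1, -0.001, -0.095]
contact_force: [1.4, -1.4, 2.3]
grip_width: 24.0
finger_force: 30.0
```

```bash
python3 look.py
```

```text
t 9.38 pos [ 456.9 -223.3   74.3] rot [-3.1001e+00 -7.0000e-04 -9.4500e-02] F [ 1.4 -1.4  2.3] M [-0.322 -0.239 -0.027] w 24.0 30.0
ball px [143.1 148.2] circ 146.4 141.6 98.3
ball in tool:  [ 77.3 -83.4  23. ] [ 76.6 -82.7  23. ]  => carrier y (neg tool y): 83.4
green px [324.7 142.7] [281, 85, 89, 118, 9749] x0,x1 tool y [np.float64(25.4), np.float64(-26.2)]
red [612, 90, 28, 104, 1728] [629.5 141.1]
red [0, 115, 33, 71, 1258] [ 11.6 149.1]
wires [(array([-4.610000e-03,  7.200504e+01]), np.int64(199)), (array([1.1610000e-02, 2.1427008e+02]), np.int64(189))] slope diff -0.01622
```

Emit:
{"api": "play_rows", "payload": {
  "rows": [
    [[0,0,0.07],[0.04,0,0]],
    [[0,0,0.1],[0,0,0]],
    [[0,0,0.12],[0,0,0]],
    [[0,0,0.12],[0,0,0]]
  ]
}}

```text
time: 10.02
tool_pos: [456.5, -222.7, 86.5]
tcp_rot: [-3.094, 0.001, -0.094]
contact_force: [0.3, -0.7, -7.6]
grip_width: 23.9
finger_force: 30.0
```

```bash
cat >> look.py <<'E'
    th=R.from_euler('xyz',get_obs()['tcp_rot']);M=th.as_matrix();th=np.arctan2(-M[2,1],-M[2,2]);th=-np.arcsin(-(M[2,1]))*1.0
    print('theta',round(-th if False else th,4),'phi carrier',round(th+(w[0][0][0]-w[1][0][0]-.0014)/.424,4))
E
python3 look.py
```

```text
t 10.03 pos [ 456.5 -222.7   86.5] rot [-3.0936e+00  1.1000e-03 -9.4200e-02] F [ 0.3 -0.7 -7.6] M [-0.125  0.032 -0.03 ] w 23.9 30.0
ball px [144.8 157. ] circ 153.5 141.5 99.5
ball in tool:  [ 77.3 -80.1  23. ] [ 75.8 -78.7  23. ]  => carrier y (neg tool y): 80.1
green px [324.1 142.7] [281, 86, 88, 117, 9763] x0,x1 tool y [np.float64(25.3), np.float64(-25.6)]
red [610, 90, 30, 104, 2009] [628.3 139.8]
red [0, 109, 41, 79, 1712] [ 13.9 149.6]
wires [(array([-3.740000e-03,  7.196845e+01]), np.int64(188)), (array([7.5600000e-03, 2.1428085e+02]), np.int64(196))] slope diff -0.0113
theta -0.0474 phi carrier -0.0774
```

Emit:
{"api": "play_rows", "payload": {
  "rows": [
    [[0,0,0.12],[-0.01,0,0]],
    [[0,0,0.12],[-0.01,0,0]],
    [[0,0,0.12],[-0.01,0,0]]
  ]
}}

```text
time: 10.55
tool_pos: [456.8, -223.0, 97.6]
tcp_rot: [-3.098, -0.0, -0.094]
contact_force: [-0.5, 0.1, -6.6]
grip_width: 24.0
finger_force: 30.0
```

```bash
cat > k.py <<'E'
from look import *
o=get_obs();C=cam('wrist');im=C['im'];w=wires(C)
D=R.from_euler('xyz',o['tcp_rot']).as_matrix();o2=-C['R'].T@C['t'];p0=D.T@(o2-o['tool_pos'])
def tf(u,v,z):
    d=D.T@(C['R'].T@np.linalg.inv(C['K'])@[u,v,1]);return p0+d*(z-p0[2])/d[2]
hsv=cv2.cvtColor(im,cv2.COLOR_RGB2HSV);H,S,V=[hsv[...,i].astype(int) for i in range(3)]
s=w[0][0][0]-w[1][0][0];th=np.arcsin(D[2,1]);
t=[x for x in trace('ball','wrist') if np.median(im[x['mask']],0)@[1,0,-1]>30]
x=max(t,key=lambda x:x['mask'].sum());c=np.argwhere(x['mask']);lo,hi=np.percentile(c[:,1],[0.5,99.5])
y=-tf((lo+hi)/2,143,23)[1]*.945
T=.95
# ball tangent lines in lane direction: mean of extreme columns
print(f"t {o['time']:.2f} pos {o['tool_pos'].round(1)} theta {th:.4f} rel {(s-.0014)/.424:.4f} phi {th+(s-.0014)/.424:.4f} BALL y {y:.1f} cols {lo:.0f} {hi:.0f} pitch {np.arcsin(-D[2,0]):.4f} yaw {o['tcp_rot'][2]:.4f} F {o['contact_force'].round(1)} M {o['moment'].round(3)} w {o['grip_width']:.1f} rowmid {w[0][0][1]:.1f},{w[1][0][1]:.1f} n{w[0][1]},{w[1][1]}")
E
python3 k.py
```

```text
t 10.55 pos [ 456.8 -223.    97.6] theta -0.0432 rel -0.0244 phi -0.0676 BALL y 2.5 cols 0 639 pitch -0.0002 yaw -0.0943 F [-0.5  0.1 -6.6] M [-0.147  0.03  -0.016] w 24.0 rowmid 72.0,214.4 n196,193
```

```bash
sed -i 's/th=np.arcsin(D\[2,1\])/th=-np.arcsin(D[2,1])/; s/^x=max.*$/t=[x for x in t if 8000<x["mask"].sum()<60000 and np.ptp(np.argwhere(x["mask"])[:,1])<260];x=max(t,key=lambda x:x["p"]);c=np.argwhere(x["mask"]);lo,hi=np.percentile(c[:,1],[0.5,99.5])/' k.py; python3 k.py
```

```text
t 10.65 pos [ 457.  -223.1   97.9] theta 0.0429 rel -0.0212 phi 0.0217 BALL y 51.5 cols 121 296 pitch -0.0009 yaw -0.0943 F [-0.1  0.5 -5.9] M [-0.111  0.043  0.013] w 24.1 rowmid 72.0,214.5 n200,187
```

Emit:
{"api": "play_rows", "payload": {
  "rows": [
    [[0,0,0.1],[-0.08,0.01,0]],
    [[0,0,0.1],[-0.07,0.01,0]]
  ]
}}

```text
time: 11.0
tool_pos: [456.7, -222.9, 103.4]
tcp_rot: [-3.12, 0.001, -0.094]
contact_force: [-0.1, -0.6, -6.9]
grip_width: 23.9
finger_force: 30.0
```

```bash
python3 k.py
```

```text
t 11.00 pos [ 456.7 -222.9  103.4] theta 0.0217 rel -0.0185 phi 0.0032 BALL y 28.8 cols 175 345 pitch 0.0010 yaw -0.0945 F [-0.1 -0.6 -6.9] M [-0.083  0.011  0.016] w 23.9 rowmid 72.1,214.3 n205,198
```

Emit:
{"api": "play_rows", "payload": {
  "rows": [
    [[0,0,0.08],[-0.07,0.01,0]],
    [[0,0,0.05],[-0.04,0,0]]
  ]
}}

```text
time: 11.35
tool_pos: [456.8, -222.9, 107.4]
tcp_rot: [-3.135, 0.001, -0.094]
contact_force: [0.3, 0.2, -7.1]
grip_width: 24.2
finger_force: 30.0
```

```bash
python3 k.py
```

```text
t 11.35 pos [ 456.8 -222.9  107.4] theta 0.0064 rel -0.0072 phi -0.0008 BALL y 7.2 cols 225 393 pitch 0.0006 yaw -0.0943 F [ 0.3  0.2 -7.1] M [ 0.011  0.006 -0.025] w 24.2 rowmid 71.8,214.2 n208,203
```

Emit:
{"api": "play_rows", "payload": {
  "rows": [
    [[0,0,0.02],[-0.18,0.02,0]],
    [[0,0,0],[0.02,0,0]]
  ]
}}

```text
time: 11.7
tool_pos: [456.8, -222.6, 107.9]
tcp_rot: [3.126, 0.002, -0.094]
contact_force: [-0.6, 0.8, -7.5]
grip_width: 23.8
finger_force: 30.0
```

```bash
python3 k.py
```

```text
t 11.70 pos [ 456.8 -222.6  107.9] theta -0.0160 rel -0.0063 phi -0.0223 BALL y -4.3 cols 251 419 pitch 0.0015 yaw -0.0937 F [-0.6  0.8 -7.5] M [ 0.066 -0.001 -0.016] w 23.8 rowmid 71.8,214.2 n205,205
```

Emit:
{"api": "play_rows", "payload": {
  "rows": [
    [[0,0,0],[0.09,-0.01,0]],
    [[0,0,0],[0.01,0,0]]
  ]
}}

```text
time: 12.05
tool_pos: [456.8, -223.3, 107.8]
tcp_rot: [3.14, 0.001, -0.095]
contact_force: [-0.0, -0.0, -7.1]
grip_width: 23.9
finger_force: 30.0
```

```bash
python3 k.py
```

```text
t 12.05 pos [ 456.8 -223.3  107.8] theta -0.0013 rel 0.0009 phi -0.0004 BALL y -3.0 cols 248 416 pitch 0.0012 yaw -0.0949 F [-0.  -0.  -7.1] M [-0.03  -0.002  0.019] w 23.9 rowmid 71.8,214.4 n204,203
```

Emit:
{"api": "play_rows", "payload": {
  "rows": [
    [[0,0,0],[0,0,0]],
    [[0,0,0],[0,0,0]],
    [[0,0,0],[0,0,0]],
    [[0,0,0],[0,0,0]]
  ]
}}

```text
time: 12.65
tool_pos: [456.8, -223.0, 107.9]
tcp_rot: [3.14, 0.001, -0.094]
contact_force: [1.1, -0.3, -6.2]
grip_width: 23.9
finger_force: 30.0
```

```bash
python3 k.py
```

```text
t 12.65 pos [ 456.8 -223.   107.9] theta -0.0017 rel -0.0007 phi -0.0023 BALL y -3.0 cols 248 416 pitch 0.0012 yaw -0.0943 F [ 1.1 -0.3 -6.2] M [ 0.018  0.016 -0.057] w 23.9 rowmid 71.8,214.4 n204,202
```

Emit:
{"api": "play_rows", "payload": {
  "rows": [
    [[0,0,0],[0,0,0]],
    [[0,0,0],[0,0,0]],
    [[0,0,0],[0,0,0]],
    [[0,0,0],[0,0,0]],
    [[0,0,0],[0,0,0]],
    [[0,0,0],[0,0,0]],
    [[0,0,0],[0,0,0]],
    [[0,0,0],[0,0,0]],
    [[0,0,0],[0,0,0]],
    [[0,0,0],[0,0,0]],
    [[0,0,0],[0,0,0]],
    [[0,0,0],[0,0,0]]
  ]
}}

```text
time: 14.25
tool_pos: [456.8, -223.0, 107.9]
tcp_rot: [3.14, 0.001, -0.094]
contact_force: [-0.3, -0.8, -7.1]
grip_width: 23.9
finger_force: 30.0
```

Emit:
{"api": "play_rows", "payload": {
  "rows": [
    [[0,0,0],[0,0,0]],
    [[0,0,0],[0,0,0]],
    [[0,0,0],[0,0,0]],
    [[0,0,0],[0,0,0]],
    [[0,0,0],[0,0,0]],
    [[0,0,0],[0,0,0]],
    [[0,0,0],[0,0,0]],
    [[0,0,0],[0,0,0]],
    [[0,0,0],[0,0,0]],
    [[0,0,0],[0,0,0]],
    [[0,0,0],[0,0,0]],
    [[0,0,0],[0,0,0]]
  ]
}}

```text
time: 15.75
tool_pos: [456.8, -223.0, 107.8]
tcp_rot: [3.14, 0.001, -0.094]
contact_force: [0.2, -0.5, -6.3]
grip_width: 23.9
finger_force: 30.0
```

Emit:
{"api": "play_rows", "payload": {
  "rows": [
    [[0,0,0],[0,0,0]],
    [[0,0,0],[0,0,0]],
    [[0,0,0],[0,0,0]],
    [[0,0,0],[0,0,0]],
    [[0,0,0],[0,0,0]],
    [[0,0,0],[0,0,0]],
    [[0,0,0],[0,0,0]],
    [[0,0,0],[0,0,0]],
    [[0,0,0],[0,0,0]],
    [[0,0,0],[0,0,0]],
    [[0,0,0],[0,0,0]],
    [[0,0,0],[0,0,0]]
  ]
}}

```text
time: 17.25
tool_pos: [456.8, -223.0, 107.9]
tcp_rot: [3.14, 0.001, -0.094]
contact_force: [0.6, 0.2, -6.8]
grip_width: 24.0
finger_force: 30.0
```

Emit:
{"api": "play_rows", "payload": {
  "rows": [
    [[0,0,0.02],[0,0,0]],
    [[0,0,0.05],[0,0,0]],
    [[0,0,0.08],[0,0,0]],
    [[0,0,0.11],[0,0,0]],
    [[0,0,0.14],[0,0,0]],
    [[0,0,0.14],[0,0,0]],
    [[0,0,0.14],[0,0,0]],
    [[0,0,0.12],[0,0,0]],
    [[0,0,0.1],[0,0,0]],
    [[0,0,0.06],[0,0,0]],
    [[0,0,0.03],[0,0,0]],
    [[0,0,0],[0,0,0]]
  ]
}}

```text
time: 18.75
tool_pos: [456.8, -223.0, 137.5]
tcp_rot: [3.14, 0.001, -0.094]
contact_force: [0.4, -0.6, -6.9]
grip_width: 24.1
finger_force: 30.0
```

```bash
python3 k.py
```

```text
t 18.75 pos [ 456.8 -223.   137.5] theta -0.0016 rel -0.0005 phi -0.0021 BALL y -3.0 cols 248 416 pitch 0.0013 yaw -0.0944 F [ 0.4 -0.6 -6.9] M [ 0.009  0.053 -0.03 ] w 24.1 rowmid 71.8,214.4 n204,203
```

```bash
python3 -c "
from plant import *
print(get_obs()['joint_positions'])"
```

```text
[-0.60376009  0.42228929  1.71549201 -0.00242729  1.0043581   1.06267393]
```

Emit:
{"api": "play_rows", "payload": {
  "rows": [
    [[0,0.03,0.02],[0,0,0]],
    [[0,0.06,0.04],[0,0,0]],
    [[0,0.09,0.06],[0,0,0]],
    [[0,0.12,0.08],[0,0,0]],
    [[0,0.15,0.09],[0,0,0]],
    [[0,0.18,0.09],[0,0,0]],
    [[0,0.21,0.08],[0,0,0]],
    [[0,0.24,0.06],[0,0,0]],
    [[0,0.27,0.05],[0,0,0]],
    [[0,0.3,0.04],[0,0,0]],
    [[0,0.33,0.03],[0,0,0]],
    [[0,0.36,0.02],[0,0,0]]
  ]
}}

```text
time: 20.35
tool_pos: [456.7, -152.0, 157.4]
tcp_rot: [3.14, 0.001, -0.094]
contact_force: [0.5, -0.2, -6.8]
grip_width: 24.0
finger_force: 30.0
```

Emit:
{"api": "play_rows", "payload": {
  "rows": [
    [[0,0.39,0],[0,0,-0.01]],
    [[-0.01,0.42,0],[0,0,-0.02]],
    [[-0.01,0.42,0],[0,0,-0.02]],
    [[-0.01,0.42,0],[0,0,-0.02]],
    [[0,0.42,0],[0,0,-0.02]],
    [[-0.01,0.42,0],[0,0,-0.02]],
    [[0,0.42,0],[0,0,-0.02]],
    [[-0.01,0.42,0],[0,0,-0.03]],
    [[-0.01,0.42,0],[0,0,-0.02]],
    [[0,0.42,0],[0,0,-0.02]],
    [[-0.01,0.42,0],[0,0,-0.03]],
    [[0,0.42,0],[0,0,-0.02]]
  ]
}}

```text
time: 21.85
tool_pos: [454.6, -1.6, 157.3]
tcp_rot: [3.14, 0.001, -0.13]
contact_force: [-1.2, 0.2, -7.5]
grip_width: 24.1
finger_force: 30.0
```

Emit:
{"api": "play_rows", "payload": {
  "rows": [
    [[-0.01,0.42,0],[0,0,-0.02]],
    [[0,0.42,0],[0,0,-0.02]],
    [[-0.01,0.42,0],[0,0,-0.02]],
    [[0,0.42,0],[0,0,-0.02]],
    [[-0.01,0.42,0],[0,0,-0.02]],
    [[0,0.42,0],[0,0,-0.02]],
    [[-0.01,0.42,0],[0,0,-0.02]],
    [[0,0.42,0],[0,0,-0.03]],
    [[-0.01,0.42,0],[0,0,-0.02]],
    [[0,0.42,0],[0,0,-0.02]],
    [[-0.01,0.42,0],[0,0,-0.02]],
    [[0,0.42,0],[0,0,-0.02]]
  ]
}}

```text
time: 23.35
tool_pos: [452.8, 149.6, 157.3]
tcp_rot: [3.14, 0.001, -0.164]
contact_force: [-0.5, 0.7, -7.1]
grip_width: 23.7
finger_force: 30.0
```

Emit:
{"api": "play_rows", "payload": {
  "rows": [
    [[-0.01,0.42,0],[0,0,-0.02]],
    [[0,0.39,0],[0,0,-0.01]],
    [[0,0.36,0],[0,0,0]],
    [[0,0.33,0],[0,0,0]],
    [[0,0.3,0],[0,0,0]],
    [[0,0.27,0],[0,0,0]],
    [[0,0.24,0],[0,0,0]],
    [[0,0.21,0],[0,0,0]],
    [[0,0.18,0],[0,0,0]],
    [[0,0.15,0],[0,0,0]],
    [[0,0.12,0],[0,0,0]],
    [[0,0.09,0],[0,0,0]]
  ]
}}

```text
time: 24.85
tool_pos: [452.6, 240.7, 157.3]
tcp_rot: [3.14, 0.001, -0.168]
contact_force: [0.3, -0.2, -6.3]
grip_width: 23.8
finger_force: 30.0
```

Emit:
{"api": "play_rows", "payload": {
  "rows": [
    [[0,0.06,0],[0,0,0]],
    [[0,0.04,0],[0,0,0]],
    [[0,0.02,0],[0,0,0]],
    [[0,0,0],[0,0,0]]
  ]
}}

```text
time: 25.35
tool_pos: [452.6, 244.1, 157.3]
tcp_rot: [3.14, 0.001, -0.168]
contact_force: [0.1, -0.0, -7.5]
grip_width: 23.6
finger_force: 30.0
```

```bash
python3 k.py
```

```text
t 25.35 pos [452.6 244.1 157.3] theta -0.0017 rel -0.0019 phi -0.0036 BALL y -2.3 cols 246 415 pitch 0.0013 yaw -0.1684 F [ 0.1 -0.  -7.5] M [ 0.043  0.049 -0.007] w 23.6 rowmid 70.9,214.5 n179,201
```

```bash
python3 - <<'E'
from h import *
qs=[467.2,242,-.165]
YEL=[np.array([[x,y,40] for x,y in((-108,-183),(-108,183),(108,183),(108,-183))],float)]
o=get_obs();qc=[o['tool_pos'][0]+15*np.cos(.168),o['tool_pos'][1]-15*np.sin(.168),-.168]
zc=o['tool_pos'][2]-74.4
tiles=[]
for n in('wrist','scene','side'):
    C=cam(n);im=C['im'][...,::-1].copy()
    q=qs
    for b in STA: cv2.polylines(im,[cv2.convexHull(proj(C,pl(b,q)).astype(np.int32))],True,(255,0,255),1)
    cv2.polylines(im,[proj(C,pl(YEL[0],q)).astype(np.int32)],True,(255,255,0),1)
    for b in CAR[:1]+CAR[2:]: cv2.polylines(im,[cv2.convexHull(proj(C,pl(b,qc,zc)).astype(np.int32))],True,(0,0,255),1)
    tiles.append(im)
a=cv2.resize(tiles[0][:300],(640,300));s=tiles[1][150:400,280:540];d=tiles[2][180:380,240:460]
cv2.imwrite('pics/s1.png',np.vstack([cv2.resize(tiles[0][:300],(600,281)),np.hstack([cv2.resize(s,(300,300)),cv2.resize(d,(300,300))])]))
E
```

```text
(no output)
```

View pics/s1.png

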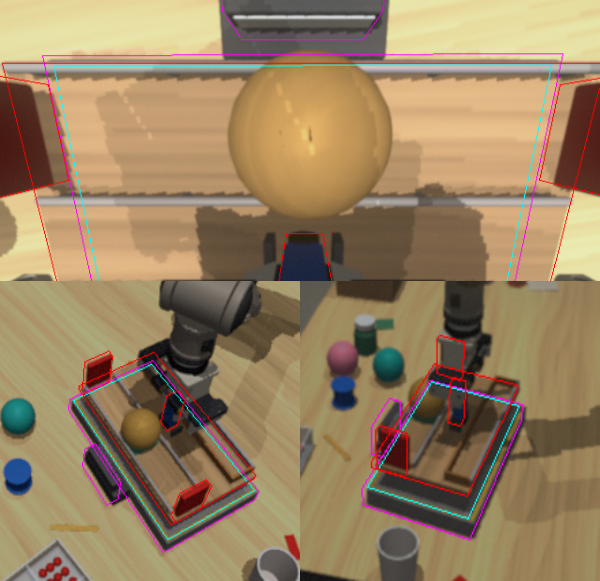

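```bash
python3 - <<'E'
from h import *
C=cam('wrist');im=C['im'][...,::-1].copy()
cv2.imwrite('pics/s2.png',cv2.resize(im[:110,80:560],(800,366),interpolation=cv2.INTER_CUBIC))
for x in(100,108,115,120,125,134): print(x,proj(C,pl(np.array([[x,-100,40],[x,0,40],[x,100,40]],float),[467.2,242,-.165])).round(0).tolist())
print(proj(C,pl(np.array([[134,-50,70],[134,50,70],[134,0,40.]],float),[467.2,242,-.165])).round(0).tolist())
E
```

```text
100 [[467.0, 82.0], [323.0, 83.0], [180.0, 83.0]]
108 [[468.0, 70.0], [323.0, 70.0], [178.0, 70.0]]
115 [[469.0, 58.0], [323.0, 59.0], [177.0, 59.0]]
120 [[470.0, 50.0], [323.0, 51.0], [176.0, 51.0]]
125 [[471.0, 42.0], [323.0, 42.0], [175.0, 43.0]]
134 [[473.0, 27.0], [323.0, 27.0], [173.0, 27.0]]
[[409.0, 12.0], [238.0, 12.0], [323.0, 27.0]]
```

View pics/s2.png

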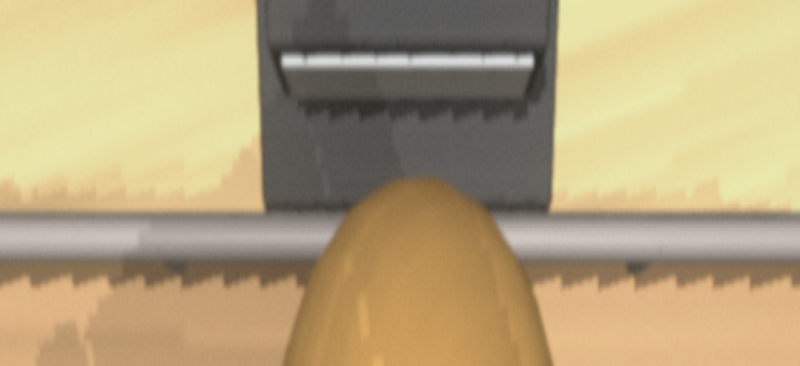

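```bash
python3 - <<'E'
import cv2,numpy as np
a=cv2.imread('pics/scene0.png')[250:350,320:440];b=cv2.imread('pics/side0.png')[240:340,280:400]
c=cv2.imread('pics/w0raw.png')[40:290,0:160]
cv2.imwrite('pics/s3.png',np.hstack([cv2.resize(x,s,interpolation=cv2.INTER_CUBIC) for x,s in((a,(300,500)),(b,(300,500)),(c,(200,500)))]))
E
```

```text
(no output)
```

View pics/s3.png

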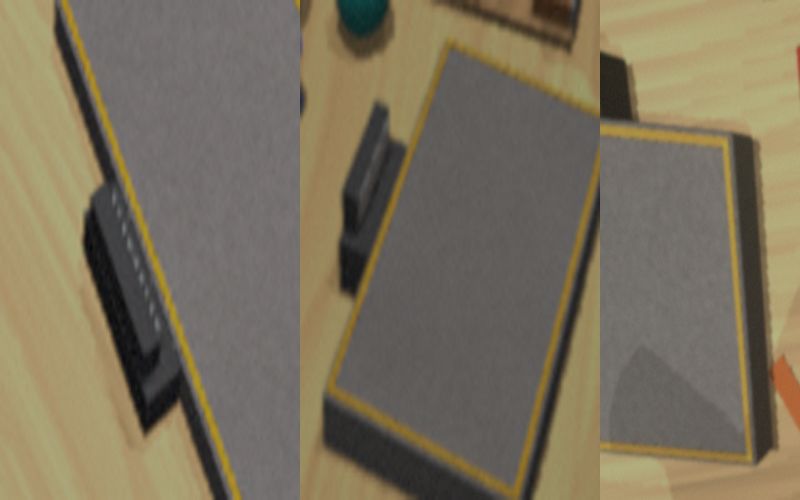

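Crop: the station's bar stands on a base block beside it. In the wrist view the bar is square and centred (col about 325 against 323.5 predicted), so only about 2 mm in -x is needed. Descending.

Emit:
{"api": "play_rows", "payload": {
  "rows": [
    [[0,0,-0.03],[0,0,0]],
    [[-0.01,0,-0.06],[0,0,0]],
    [[-0.01,0,-0.1],[0,0,0]],
    [[-0.01,0,-0.13],[0,0,0]],
    [[-0.01,0,-0.15],[0,0,0]],
    [[-0.01,0,-0.15],[0,0,0]],
    [[-0.01,0,-0.15],[0,0,0]],
    [[0,0,-0.15],[0,0,0]],
    [[0,0,-0.12],[0,0,0]],
    [[0,0,-0.1],[0,0,0]],
    [[0,0,-0.07],[0,0,0]],
    [[0,0,-0.05],[0,0,0]]
  ]
}}

```text
time: 27.15
tool_pos: [450.8, 244.2, 119.5]
tcp_rot: [3.14, 0.001, -0.168]
contact_force: [0.0, 0.9, -7.5]
grip_width: 24.0
finger_force: 30.0
```

Emit:
{"api": "play_rows", "payload": {
  "rows": [
    [[0,0,-0.03],[0,0,0]],
    [[0,0,-0.03],[0,0,0]],
    [[0,0,-0.02],[0,0,0]],
    [[0,0,0],[0,0,0]]
  ]
}}

```text
time: 27.65
tool_pos: [450.7, 244.1, 117.1]
tcp_rot: [3.14, 0.001, -0.168]
contact_force: [0.1, -0.3, -7.0]
grip_width: 23.7
finger_force: 30.0
```

```bash
python3 k.py
```

```text
t 27.65 pos [450.7 244.1 117.1] theta -0.0017 rel -0.0043 phi -0.0060 BALL y -2.3 cols 246 415 pitch 0.0014 yaw -0.1683 F [ 0.1 -0.3 -7. ] M [0.056 0.001 0.014] w 23.7 rowmid 49.0,214.5 n47,200
```

Emit:
{"api": "play_rows", "payload": {
  "rows": [
    [[0,0,-0.02],[0,0,0]],
    [[0,0,-0.02],[0,0,0]],
    [[0,0,-0.02],[0,0,0]],
    [[0,0,-0.02],[0,0,0]]
  ]
}}

```text
time: 28.25
tool_pos: [450.8, 244.1, 114.7]
tcp_rot: [3.14, 0.001, -0.168]
contact_force: [-0.3, 0.1, -6.9]
grip_width: 24.0
finger_force: 30.0
```

Emit:
{"api": "play_rows", "payload": {
  "rows": [
    [[0,0,-0.01],[0,0,0]],
    [[0,0,-0.01],[0,0,0]],
    [[0,0,0],[0,0,0]]
  ]
}}

```text
time: 28.62
tool_pos: [450.8, 244.1, 114.4]
tcp_rot: [3.14, 0.001, -0.168]
contact_force: [-1.8, -0.4, -2.4]
grip_width: 23.7
finger_force: 30.0
```

Contact is starting. I'll press down slightly more and check position before letting go.

Emit:
{"api": "play_rows", "payload": {
  "rows": [
    [[0,0,-0.01],[0,0,0]],
    [[0,0,0],[0,0,0]]
  ]
}}

```text
time: 28.88
tool_pos: [450.7, 244.1, 114.3]
tcp_rot: [3.14, 0.001, -0.168]
contact_force: [-3.6, -0.8, 3.0]
grip_width: 24.1
finger_force: 30.0
```

```bash
python3 k.py; python3 - <<'E'
from h import *
C=cam('scene');im=C['im'][...,::-1].copy()
cv2.imwrite('pics/s4.png',cv2.resize(im[160:390,310:530],(720,753))[:600] if 0 else cv2.resize(im[170:390,310:530],(600,600),interpolation=cv2.INTER_CUBIC))
E
```

```text
t 28.88 pos [450.7 244.1 114.3] theta -0.0015 rel -0.0120 phi -0.0135 BALL y -2.5 cols 247 415 pitch 0.0010 yaw -0.1683 F [-3.6 -0.8  3. ] M [-0.241  0.572 -0.072] w 24.1 rowmid 47.7,214.6 n46,201
```

View pics/s4.png

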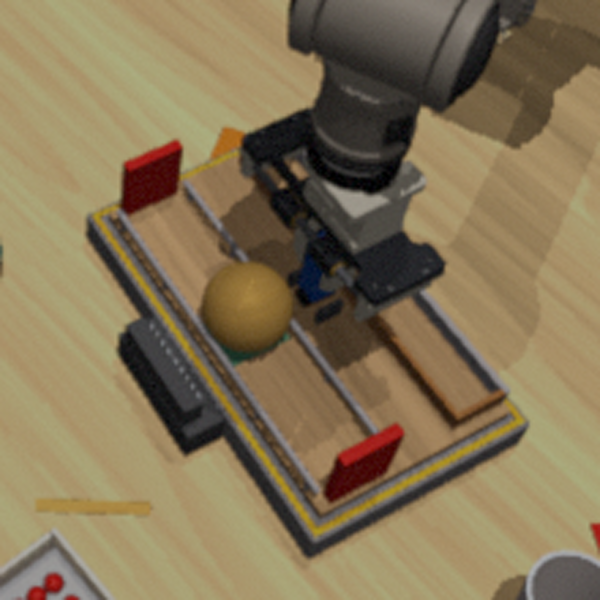

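```bash
python3 - <<'E'
from h import *
C=cam('scene');q=[466.4,243.3,-.164]
Z=3.0;im=cv2.resize(C['im'][...,::-1][190:390,320:525],None,fx=Z,fy=Z,interpolation=cv2.INTER_CUBIC)
def dr(P,col,z): cv2.polylines(im,[((proj(C,pl(np.array(P,float),q,z))+.5-[320,190])*Z).astype(np.int32)],True,col,1)
r=lambda x,y,h:[[-x,-y,h],[-x,y,h],[x,y,h],[x,-y,h]]
dr(r(108,183,0),(255,255,0),40);dr(r(115,190,0),(255,0,255),40);dr(r(100,175,12),(0,0,255),40)
for x in(23,97): dr([[x,-175,27],[x,175,27]],(255,0,0),40)
cv2.imwrite('pics/s5.png',im[:600])
E
```

```text
(no output)
```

View pics/s5.png

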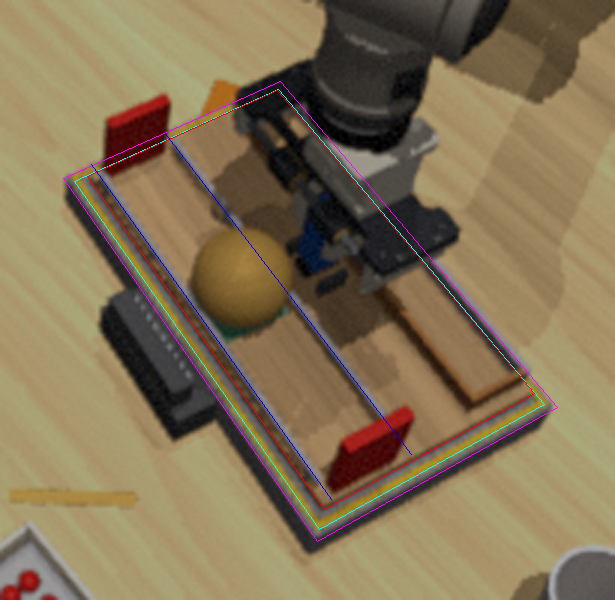

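Overlay: the board (red) and wires (blue) lie on the real edges, inside the yellow outline on all visible sides, with the ball at the middle in front of the bar. Releasing.

Emit:
{"api": "play_rows", "payload": {
  "rows": [
    [[0,0,0],[0,0,0]],
    [[0,0,0],[0,0,0]],
    [[0,0,0],[0,0,0]],
    [[0,0,0],[0,0,0]]
  ],
  "hand": 0.2
}}

```text
time: 29.58
tool_pos: [450.9, 244.2, 113.8]
tcp_rot: [3.14, 0.001, -0.168]
contact_force: [-0.3, 0.9, -0.3]
grip_width: 54.5
finger_force: 0.0
```

```bash
python3 k.py
```

```text
t 29.57 pos [450.9 244.2 113.8] theta -0.0015 rel -0.0131 phi -0.0146 BALL y -2.7 cols 247 416 pitch 0.0011 yaw -0.1684 F [-0.3  0.9 -0.3] M [ 0.034  0.001 -0.008] w 54.5 rowmid 47.9,214.9 n46,199
```

Emit:
{"api": "play_rows", "payload": {
  "rows": [
    [[0,0,0.1],[0,0,0]],
    [[0,0,0.3],[0,0,0]],
    [[0,0,0.6],[0,0,0]],
    [[0,0,0.8],[0,0,0]],
    [[0,0,0.8],[0,0,0]],
    [[0,0,0.8],[0,0,0]],
    [[0,0,0.8],[0,0,0]],
    [[0,0,0.4],[0,0,0]],
    [[0,0,0],[0,0,0]],
    [[0,0,0],[0,0,0]]
  ]
}}

```text
time: 30.92
tool_pos: [450.3, 243.9, 251.0]
tcp_rot: [3.139, 0.003, -0.168]
contact_force: [-0.5, -0.1, -0.3]
grip_width: 55.0
finger_force: 0.0
```

```bash
python3 - <<'E'
from h import *
C=cam('wrist')
for b in ballpos(C,92): print(b)
for q,z in(('grip',120),('middle',92)):
    print(q,[(onplane(C,r['at'],z).round(1),round(r['p'],2)) for r in pinpoint(q,'wrist')])
hsv=cv2.cvtColor(C['im'],cv2.COLOR_RGB2HSV);H,S,V=[hsv[...,i].astype(int) for i in range(3)]
y=(abs(H-24)<6)&(S>140)&(V>110)
ms=trace('station','wrist');print([(m['mask'].sum(),m['p']) for m in ms])
print(get_obs()['tool_pos'],get_obs()['contact_force'])
print('expected middle',pl(np.array([[60,0,92.]]),[465.5,241.5,-.166]))
E
```

```text
(array([523.5, 226.7,  92. ]), array([525.3, 229. ,  92. ]), 49.3, array([173., 134.,  79.]), 0.82)
grip [(array([452.1, 244.7, 120. ]), 0.61), (array([513.1, 466.7, 120. ]), 0.3)]
middle []
[(np.int64(14944), 0.64)]
[450.60639581 244.04104729 251.24342625] [-0.94660045  0.30567451  0.29120041]
expected middle [[524.67521659 231.58567998  92.        ]]
```

```bash
python3 -c "
from plant import bot
print(bot.close_job())"
```

```text
the job is handed in; nothing more can be done
None
```

I lifted the carrier, held the gold ball near the green middle mark (about 3 mm off) in the air for over 6 s, set the carrier down inside the yellow outline in front of the drying bar, and let go. The job was handed in at about 31 s; I saw no sign of a fault, but no verdict came back.

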